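Lock the purge pot and set the argon valve two turns open

ROBOT

A 6-joint arm with a two-finger parallel gripper is mounted at the origin on the work surface. World frame = base frame: x ahead of the robot, y to its left, z up, the work surface at z = 0. Lengths are in m, angles in rad, forces in N, time in s.
With the tool pointing down it reaches from about 0.375 to 0.9 m from the base axis. Payload 3.1 kg.
Tool frame: the origin (TCP) lies midway between the tips of the shut fingers; the grasp point (between the pads) lies 19 mm behind it; z points along the fingers, y is the line along which they close (so a half turn about z gives the same grasp; the last joint's range is limited). The gripper opens to 87 mm and grips with 3 to 60 N. Pads are 19 mm wide; open, the fingers measure 117 mm over their backs; the gripper's body (75 mm by 190 mm) begins 51 mm behind the grasp point.
Start: joints at [-0.178, 0.527, 1.433, -0, 1.181, -0.178], TCP at [0.625, 0, 0.223] pointing down, gripper open.
Joint ranges: [-3.08, 3.08], [-0.75, 2.2], [0.22, 2.44], [-1.43, 4.57], [0, 2.65], [-2.85, 2.85]. Speed limits (rad/s): [2.79, 2.79, 3.14, 3.14, 3.14, 3.14].

INTERFACE

Orientations are given as a unit quaternion [x, y, z, w].
In Python, from rig import status, imaging, order gives the robot as it stands.
- The arm moves only by the tool arm_command, never from a script. Its argument "deltas" is one flat list of numbers, 5 for each row, row after row: the opening, from -1 (shut) to 1 (fully open), so that 0 is half open, then the shift along the tool's x, y, z in m, then the turn about the tool's z in rad. In form: [gripper, tx, ty, tz, roll, gripper, tx, ty, tz, roll, ...]. A call has 1 to 12 rows; each row shifts and turns the commanded pose from where the row before left it, along the tool's axes as they then stand; what a row does not reach is not made up. A row lasts 1/8 s, in which the tool goes at most 62.5 mm and 10.7 degrees, less where a joint would pass 70% of its speed; a pose out of reach is approached as far as the arm can. A call with a gripper value outside its range is refused whole. The fingers move at their own pace and stop on an object; "newtons" is the grip in N (left out, the last holds). Time passes only in rows, so rows that do not move let the fingers close. It gives the time, the measured TCP pose, the force, the opening and the grip force at its end, in the units of the state.
- status.get_obs(): the state, without advancing time (a new reading comes with each control period).
- imaging.camera(name): name is "scene" or "side" or "wrist"; returns (picture, depth): 384x512x3 uint8, red, green, blue; 384x512 float32, m along the optical axis (not along the pixel's ray), 0 where there is no reading.
- imaging.camera_params(name): a dict with "intrinsics" (3x3 intrinsics, pixels), "k1" (the pictures are not rectified: a ray, as slopes to the right and down, at radius r is drawn at 1 + k1 r^2 times it, then the intrinsics apply), "camera_from_world" (4x4, takes a point from world to camera coordinates). Camera axes: x right, y up, looking along -z (the intrinsics and any distortion apply to the point x, -y, -z); pixel columns grow to the right and rows downward; lengths in m; the calibration is good to about 2 mm. A picture is of the moment at which its call begins: read the wrist's pose just before it. camera_params takes no time and is no camera call; for the wrist camera it gives the pose at the moment of the call.
- order.hand_in(): hands the job in; it is judged then, once.
The state is a dict: "time": time; "q": joint angles; "joint_velocities": joint speeds; "joint_torque": joint torques, N m; "position": TCP position; "tool_rot": TCP orientation; "ft_force": force on the tool from outside, world axes, zero at the start; "moment": the same for the moment, N m; "grip_width": finger opening in m; "grip_force": force on a finger pad.
Only numpy, scipy, OpenCV 4.12 (cv2) and the standard library are available. Lean on these libraries where they do the work, as an engineer would, in place of code of your own. Each camera call takes 0.05 s, during which the arm holds its last target. There are 200 camera calls.

TASK

Lock the purge pot by turning its yellow collar clockwise until the black pin stands at the green mark. Then, by its red revolving handle, turn the blue argon valve wheel clockwise until it is shut on its stop, back it off exactly two full turns (counter-clockwise), and finish while still gripping the red handle at that setting. Do not disturb the jar, the loupe or the screwdriver.

Things in the scene. Friction and masses are not known exactly. Their poses are not given: they have to be found in the camera images.
- pot: aluminium purge pot bolted to the bench, does not move: 146 mm across, 58 mm high, glass window on top inside the collar. Origin at the centre of its underside; the collar's vertical axis passes through it, z up. On the pot's upper ledge, just outside the collar, are a green mark (locked, in the pot's +x direction) and a red mark (unlocked, 1.2 rad counter-clockwise of the green one seen from above).
- collar (a joint): turn of the yellow lock collar (110 mm across, from 58 to 74 mm above the bench, captive on the pot), rad: 0 = pin at the red mark (unlocked), growing clockwise seen from above, to 1.2 = pin at the green mark (locked), where it meets a stop. It starts between 0 and 0.4. It stays where it is left; moving it takes about 3 to 4 N at the pin.
- collar_pin (a point): middle of the black upright pin (white dot on its top) fixed on the yellow collar, to turn it by: 16 mm diameter, standing from 74 to 114 mm above the bench, 48.5 mm from the collar's axis; this point is on the pin's axis, 94 mm above the bench.
- lock_mark (a point): centre of the green mark (14 x 10 mm) on the pot's ledge, 65 mm from the collar's axis, 59 mm above the bench. Locked: the pin is on the line from the collar's axis to this mark.
- valve: brass argon needle valve bolted to the bench with two copper pipes and a small gauge, does not move; 88 mm high without its wheel. Origin at the centre of its underside; the wheel's vertical axis passes through it.
- wheel (a joint): turn of the blue handwheel, rad: 0 = shut against its stop, growing as it opens, counter-clockwise seen from above; two turns open = 12.57; an upper stop at 18.85. The wheel is level, about 112 mm across, does not rise as it turns, from 84 to 99 mm above the bench. It starts between 1.5 and 6 rad open. It stays where it is left; turning it takes about 3 to 4 N at the handle.
- spinner: red upright revolving handle of the handwheel, 17 to 20 mm in diameter (thickest at mid-height), 42 mm high, spinning freely on its own pin 50 mm from the wheel's axis, so that a gripper holding it from above can carry it round without turning its own wrist. Origin at the centre of its underside, 100 mm above the bench; its top is 142 mm above the bench. It turns on its pin, so its own x, y axes mean nothing.
- jar: loose amber glass jar, 48 mm diameter, 55 mm high, origin at its underside: leave alone.
- loupe: loose black loupe standing on its end, 38 mm diameter, 36 mm high, origin at its underside: leave alone.
- screwdriver: loose orange-handled screwdriver, 150 mm long, lying on the bench, origin under its middle: leave alone.
Mind the look-alikes: they are no part of the job. What is shaped like the valve but pink or purple is not meant.

How it is judged:
On the way, in this order (a step that is already met when the one before it is completed fails the run):
1. the collar is turned to its locked mark (value of joint collar above 1.08 rad), for 0.2 s.
2. the valve wheel is shut on its stop (value of joint wheel below 0.1 rad), for 0.1 s.
At the end, for the whole second after the job is handed in: The collar is within 0.12 rad of its locked mark; the wheel, having been shut to within 0.1 rad of its stop after the collar was locked, stands still two turns open (12.57 rad, give or take 0.25), and the fingers still grip the red handle with more than 5 N (value of joint collar above 1.08 rad and value of joint wheel between 12.3164 and 12.8164 rad and velocity of joint wheel between -0.1 and 0.1 rad/s and contact force between the fingers and spinner above 5 N); the arm keeps its last pose, push and grip.
It fails at once if the jar is pushed more than 20 mm (distance of jar from where it was at the start of the episode above 0.02 m).
It fails at once if the loupe is pushed more than 20 mm (distance of loupe from where it was at the start of the episode above 0.02 m).
It fails at once if the screwdriver is pushed more than 20 mm (distance of screwdriver from where it was at the start of the episode above 0.02 m).
It also fails if it takes over 72 s, if anything falls off the work surface, if the arm or the gripper's body presses on something with over 40 N, if the wrist force passes 120 N, or if a joint passes its speed limit or range.

## Working session

There is one attempt and no reset: what is moved stays moved. The work goes in short steps, Python scripts to look and compute and a tool call to move; the robot and the scene stay as the last step left them, time stands still between calls to the robot, and variables do not carry over. Pictures are saved under pics/ and viewed, at most 10 in all, crops included, and the job is handed in when it is done.

Besides the shell and the picture viewer there is one more tool, called after "Call:" as name(argument=value, ...) on one line, values as JSON. arm_command: Moves the arm, as the interface text tells. Its arguments: {"type":"object","properties":{"deltas":{"type":"array"},"newtons":{"type":"number"}},"required":["deltas"]}

```bash
mkdir -p pics
cat > h.py <<'E'
import numpy as np, cv2
from rig import status, imaging, order
def grab(n):
    P=imaging.camera_params(n); im,d=imaging.camera(n); return im,d,P
def cloud(d,P):
    K=np.array(P["intrinsics"]);k1=P["k1"];T=np.linalg.inv(np.array(P["camera_from_world"]))
    v,u=np.mgrid[:d.shape[0],:d.shape[1]]
    x=(u-K[0,2])/K[0,0];y=(v-K[1,2])/K[1,1];a,b=x.copy(),y.copy()
    for _ in range(8):
        f=1+k1*(a*a+b*b);a,b=x/f,y/f
    p=np.stack([a*d,-b*d,-d,np.ones_like(d)],-1)
    return (p@T.T)[...,:3]
E
python3 - <<'E'
from h import *
s=status.get_obs();print(s)
for n in("scene","side"):
    im,d,P=grab(n);cv2.imwrite(f"pics/{n}0.png",im[...,::-1]);np.savez(f"{n}0.npz",im=im,d=d,w=cloud(d,P));print(n,P["k1"],np.linalg.inv(P["camera_from_world"])[:3,3])
E
```

```text
{'time': 0.0, 'q': array([-1.78517001e-01,  5.28459461e-01,  1.43389915e+00, -9.55660966e-06,
        1.18134384e+00, -1.78479091e-01]), 'joint_velocities': array([-0.00020195, -0.00091199, -0.00104506, -0.00292868, -0.00083273,
        0.00115454]), 'joint_torque': array([-5.45745443e-04, -4.40045428e+01, -1.76593530e+01,  6.32597599e-02,
        5.83207863e-02, -1.53719384e-04]), 'position': array([6.24283551e-01, 1.45368543e-04, 2.21576727e-01]), 'tool_rot': array([ 7.07118505e-01,  7.07094271e-01, -6.05263506e-04, -8.63994852e-04]), 'ft_force': array([ 0.21946998, -0.07747267, -0.30914184]), 'moment': array([-0.04172961,  0.02902247, -0.00336147]), 'grip_force': 0.0, 'grip_width': 0.08719432418815942}
scene 0.04142265342157521 [ 0.99654695 -0.53007031  0.69759458]
side -0.009590662637690112 [ 0.21282305 -0.64263375  0.46296142]
```

View pics/scene0.png

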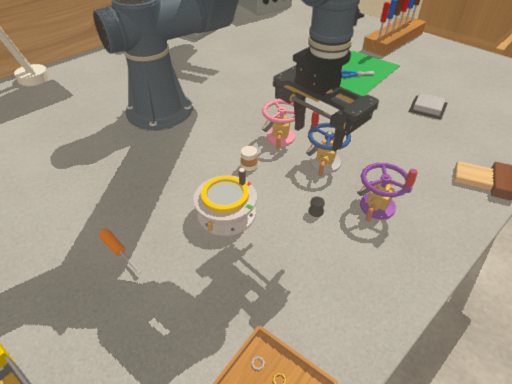

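View pics/side0.png

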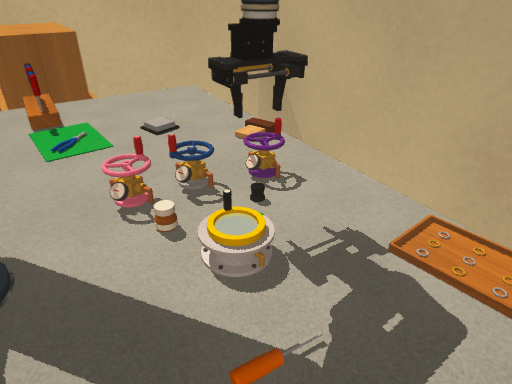

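The scene view shows the pot at (226,200) with its pin at (242,177). The blue wheel is at (329,136) with its red handle at (316,120), the jar at (249,158) and the loupe at (316,206). The pink wheel at (280,110) and the purple one at (385,180) are decoys. In the side view the pin is at (227,199), the blue wheel at (192,150) and its handle at (172,143).

```bash
cat > m.py <<'E'
from h import *
from scipy.optimize import least_squares
def circ(p):
    r=least_squares(lambda a:np.hypot(p[:,0]-a[0],p[:,1]-a[1])-a[2],[*p[:,:2].mean(0),.05],loss="soft_l1",f_scale=.004);return r.x
boxes={"scene":dict(col=(195,170,262,215),blue=(300,118,360,155),mark=(195,165,265,230),sp=(306,105,322,132),pin=(236,165,248,187),jar=(238,144,262,172),loupe=(305,195,328,218),purp=(400,165,420,195),pink=(255,95,300,125),pw=(355,160,412,200)),
"side":dict(col=(200,200,275,245),blue=(165,138,220,165),mark=(195,205,280,260),sp=(164,130,180,156),pin=(220,186,234,212),jar=(150,198,180,232),loupe=(247,180,268,204),purp=(270,112,285,140),pink=(100,150,155,180),pw=(240,128,290,156))}
for n in boxes:
    z=np.load(n+"0.npz");im,w,d=z["im"],z["w"],z["d"]
    H,S,V=[c.astype(int) for c in cv2.split(cv2.cvtColor(im,cv2.COLOR_RGB2HSV))]
    def sel(b,m):
        x0,y0,x1,y1=boxes[n][b];k=np.zeros_like(m);k[y0:y1,x0:x1]=1;return w[m&k&(d>0)]
    sh=lambda t,p:print(n,t,len(p),np.round(np.median(p,0),4),np.round(np.percentile(p,5,axis=0),3),np.round(np.percentile(p,95,axis=0),3))
    p=sel("col",(H>20)&(H<32)&(S>150));p=p[(p[:,2]>.069)&(p[:,2]<.08)];sh("col",p);print(circ(p))
    p=sel("blue",(H>100)&(H<118)&(S>120));p=p[(p[:,2]>.085)&(p[:,2]<.106)];sh("blue",p);print(circ(p))
    sh("green",sel("mark",(H>45)&(H<80)&(S>120)))
    red=((H<6)|(H>174))&(S>150)
    sh("redmark",sel("mark",red)) if (sel("mark",red)).size else 0
    p=sel("sp",red);sh("sp",p[p[:,2]>.09])
    p=sel("pin",(V<70));sh("pin",p[p[:,2]>.078]);
    p=sel("pin",(V>150)&(S<60));p=p[(p[:,2]>.105)&(p[:,2]<.125)];len(p) and sh("dot",p)
    p=sel("jar",S>=0);p=p[p[:,2]>.01];sh("jar",p)
    p=sel("loupe",V<70);p=p[p[:,2]>.008];sh("loupe",p)
    p=sel("purp",red);sh("purp sp",p)
    p=sel("pw",(H>125)&(H<160)&(S>100));p=p[p[:,2]>.08];sh("purpwheel",p);print(circ(p))
    p=sel("pink",(H>160)&(S>60)&(V>150));p=p[p[:,2]>.08];sh("pinkwheel",p);print(circ(p))
E
python3 m.py
```

```text
scene col 578 [ 0.4963 -0.1495  0.0742] [ 0.443 -0.193  0.07 ] [ 0.541 -0.098  0.076]
[ 0.49158425 -0.14390777  0.04825762]
scene blue 64 [0.5565 0.1769 0.0969] [0.497 0.137 0.095] [0.591 0.203 0.099]
[0.54383545 0.18985642 0.04350506]
scene green 13 [ 0.553  -0.1256  0.0601] [ 0.548 -0.128  0.058] [ 0.557 -0.123  0.061]
scene redmark 3 [ 0.4976 -0.073   0.0603] [ 0.494 -0.076  0.06 ] [ 0.5   -0.073  0.061]
scene sp 72 [0.4941 0.1655 0.1239] [0.487 0.163 0.105] [0.498 0.17  0.142]
  return _methods._mean(a, axis=axis, dtype=dtype,
  ret = um.true_divide(
Traceback (most recent call last):
  File "m.py", line 19, in <module>
    p=sel("pin",(V<70));sh("pin",p[p[:,2]>.078]);
                        ~~^^^^^^^^^^^^^^^^^^^^^^
  File "m.py", line 12, in <lambda>
    sh=lambda t,p:print(n,t,len(p),np.round(np.median(p,0),4),np.round(np.percentile(p,5,axis=0),3),np.round(np.percentile(p,95,axis=0),3))
                                                                       ~~~~~~~~~~~~~^^^^^^^^^^^^
IndexError: index -1 is out of bounds for axis 0 with size 0
```

```bash
sed -i 's/^    sh=lambda t,p:print/    sh=lambda t,p:len(p) and print/; s/(V<70)/(V<90)/; s/def circ(p):/def circ(p):\n    if len(p)<5: return None/; s/(H>100)&(H<118)&(S>120)/(H>98)\&(H<122)\&(S>90)/' m.py; python3 m.py 2>&1
python3 -c "
import numpy as np
for n,(x,y) in dict(scene=(242,177),side=(227,199)).items():
    z=np.load(n+'0.npz');print(n)
    for j in range(y-14,y+14,2):print(z['im'][j,x],z['w'][j,x].round(3))"
```

```text
scene col 578 [ 0.4963 -0.1495  0.0742] [ 0.443 -0.193  0.07 ] [ 0.541 -0.098  0.076]
[ 0.49158425 -0.14390777  0.04825762]
scene blue 235 [0.5448 0.1658 0.0963] [0.497 0.121 0.093] [0.591 0.204 0.099]
[0.54234446 0.17141416 0.04685788]
scene green 13 [ 0.553  -0.1256  0.0601] [ 0.548 -0.128  0.058] [ 0.557 -0.123  0.061]
scene redmark 3 [ 0.4976 -0.073   0.0603] [ 0.494 -0.076  0.06 ] [ 0.5   -0.073  0.061]
scene sp 72 [0.4941 0.1655 0.1239] [0.487 0.163 0.105] [0.498 0.17  0.142]
scene pin 46 [ 0.5016 -0.0994  0.0977] [ 0.496 -0.102  0.08 ] [ 0.505 -0.094  0.11 ]
scene dot 20 [ 0.4968 -0.0934  0.115 ] [ 0.49  -0.099  0.113] [ 0.501 -0.09   0.117]
scene jar 389 [0.4145 0.0053 0.0458] [ 0.39  -0.09   0.014] [0.493 0.029 0.113]
scene purp sp 37 [0.7858 0.1356 0.1338] [0.778 0.133 0.108] [0.788 0.138 0.142]
scene purpwheel 337 [0.7253 0.1192 0.0964] [0.685 0.083 0.094] [0.77  0.178 0.099]
[0.73090218 0.12913629 0.04601827]
scene pinkwheel 344 [0.3763 0.1586 0.0955] [0.328 0.119 0.09 ] [0.423 0.205 0.099]
[0.36803312 0.15716973 0.04021318]
side col 772 [ 0.4801 -0.1544  0.0734] [ 0.437 
[... 1290 characters left out ...]
5 63] [ 0.503 -0.099  0.093]
[88 75 63] [ 0.504 -0.1    0.088]
[84 73 66] [ 0.503 -0.1    0.081]
[181 144  53] [ 0.503 -0.1    0.075]
[211 171  47] [ 0.507 -0.104  0.074]
[187 159  92] [ 0.506 -0.103  0.066]
side
[161 153 131] [ 0.604  0.114 -0.001]
[91 85 72] [ 0.599  0.104 -0.002]
[179 161 135] [ 0.5   -0.088  0.113]
[240 224 192] [ 0.495 -0.096  0.114]
[37 34 27] [ 0.492 -0.102  0.114]
[36 31 26] [ 0.493 -0.101  0.109]
[36 33 29] [ 0.493 -0.099  0.103]
[36 34 26] [ 0.493 -0.1    0.1  ]
[34 28 24] [ 0.492 -0.101  0.095]
[34 30 24] [ 0.492 -0.102  0.092]
[35 33 27] [ 0.492 -0.1    0.086]
[38 33 27] [ 0.492 -0.101  0.082]
[37 36 25] [ 0.492 -0.099  0.076]
[171 120   0] [ 0.493 -0.098  0.071]
```

Call:
arm_command(deltas=[1,-0.024,-0.032,0,0.05,1,-0.024,-0.032,0,0.05,1,-0.024,-0.032,0,0.05,1,-0.023,-0.033,0,0,1,0,0,0.03,0,1,0,0,0.03,0,1,0,0,0.03,0,1,0,0,0,0,1,0,0,0,0], newtons=15)

```text
time: 1.23
position: [0.49, -0.085, 0.1331]
tool_rot: [0.758, 0.652, 0.0, 0.0]
ft_force: [-0.2, 0.1, 1.6]
grip_width: 0.0871
grip_force: 0.0
```

Call:
arm_command(deltas=[1,-0.009,0.0075,0,0,1,0,0,0,0,1,0,0,0.025,0,1,0,0,0.025,0,1,0,0,0,0,-1,0,0,0,0,-1,0,0,0,0,-1,0,0,0,0,-1,0,0,0,0,-1,0,0,0,0,-1,0,0,0,0], newtons=15)

```text
time: 2.6
position: [0.4956, -0.0948, 0.0826]
tool_rot: [0.758, 0.652, -0.0, 0.0]
ft_force: [0.3, -0.8, -0.0]
grip_width: 0.0347
grip_force: 0.0
```

Call:
arm_command(deltas=[-1,0,0,0,0,-1,0,0,0,0,-1,0,0,0,0,-1,0,0,0,0,-1,0,0,0,0], newtons=20)

```text
time: 3.22
position: [0.4958, -0.0949, 0.0825]
tool_rot: [0.758, 0.652, 0.0, 0.0]
ft_force: [1.7, 0.6, 0.1]
grip_width: 0.0151
grip_force: 20.0
```

Call:
arm_command(deltas=[-1,-0.0004,0.0063,0,0.13,-1,-0.0004,0.0063,0,0.13,-1,-0.0004,0.0063,0,0.13,-1,-0.0004,0.0063,0,0.13,-1,-0.0004,0.0063,0,0.13,-1,-0.0004,0.0063,0,0.13,-1,-0.0004,0.0063,0,0.13,-1,-0.0004,0.0063,0,0.13,-1,0,0,0,0,-1,0,0,0,0])

```text
time: 4.47
position: [0.533, -0.1249, 0.0825]
tool_rot: [0.982, 0.19, -0.0, 0.0]
ft_force: [-0.6, -1.5, 0.4]
grip_width: 0.015
grip_force: 20.0
```

Call:
arm_command(deltas=[-1,0,0.0035,0,0.07,-1,0,0.0035,0,0.07,-1,0,0,0,0,-1,0,0,0,0])

```text
time: 4.97
position: [0.5345, -0.1298, 0.0825]
tool_rot: [0.993, 0.121, -0.001, -0.001]
ft_force: [-1.8, 4.4, 3.9]
grip_width: 0.0152
grip_force: 20.0
```

Call:
arm_command(deltas=[-1,0,0.003,0,0.0,-1,0,0.002,0,0,-1,0,0,0,0,-1,0,0,0,0])

```text
time: 5.48
position: [0.5343, -0.1299, 0.0824]
tool_rot: [0.993, 0.12, -0.002, -0.005]
ft_force: [-1.2, 17.7, 7.2]
grip_width: 0.0156
grip_force: 20.0
```

Run:
```python
from h import *
for n in("scene","side"):
    im,d,P=grab(n);np.savez(n+"1.npz",im=im,d=d,w=cloud(d,P))
    b=(180,150,280,230) if n=="scene" else (185,170,290,260)
    c=im[b[1]:b[3],b[0]:b[2],::-1];cv2.imwrite(f"pics/{n}1.png",cv2.resize(c,None,fx=5,fy=5))
```

```text
(no output)
```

View pics/scene1.png

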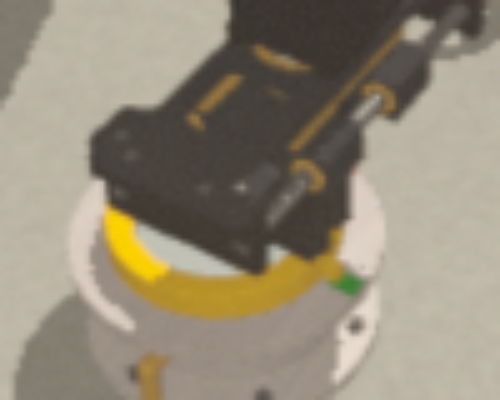

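The collar is on its stop: a further 5 mm of push raised the force to 17.7 N with no movement. The picture shows the collar under the gripper, in line with the green mark at about (345,285) in the crop. I'll relax, release, rise and go to the blue wheel's handle.

Call:
arm_command(deltas=[-1,0,-0.004,0,0,-1,0,-0.002,0,0,0.2,0,0,0,0,0.2,0,0,0,0,0.2,0,0,0,0,0.2,0,0,0,0,0.2,0,0,-0.03,0,0.2,0,0,-0.04,0,0.2,0,0,-0.02,0.12,0.2,0,0,0,0.12,0.2,0,0,0,0])

```text
time: 6.95
position: [0.5357, -0.1305, 0.1729]
tool_rot: [1.0, 0.001, 0.0, 0.0]
ft_force: [0.4, 0.5, 0.5]
grip_width: 0.0523
grip_force: 0.0
```

Call:
arm_command(deltas=[0.3,-0.006,-0.038,0,0,0.3,-0.006,-0.038,0,0,0.3,-0.006,-0.038,0,0,0.3,-0.006,-0.038,0,0,0.3,-0.006,-0.038,0,0,0.3,-0.006,-0.038,0,0,0.3,-0.006,-0.038,0,0,0.3,-0.006,-0.037,0,0,0.3,0,0,0,0,0.3,0,0,0,0])

```text
time: 8.2
position: [0.4873, 0.1723, 0.1722]
tool_rot: [1.0, 0.001, -0.0, 0.0]
ft_force: [0.2, 0.3, 0.5]
grip_width: 0.0566
grip_force: 0.0
```

Run:
```python
from h import *
print(status.get_obs()["position"])
o=[]
for n in("side","wrist"):
    im,d,P=grab(n);w=cloud(d,P);o.append(im)
    H,S,V=[c.astype(int) for c in cv2.split(cv2.cvtColor(im,cv2.COLOR_RGB2HSV))]
    if n=="side":
        k=(V<60)&(w[...,2]>.08)&(w[...,2]<.11)&(np.hypot(w[...,0]-.4885,w[...,1]+.1445)<.08);p=w[k];print("pin",len(p),np.median(p,0) if len(p) else 0)
        k=(V>150)&(S<70)&(w[...,2]>.108)&(w[...,2]<.12)&(np.hypot(w[...,0]-.4885,w[...,1]+.1445)<.08);p=w[k];print("dot",len(p),np.median(p,0) if len(p) else 0)
    k=((H<6)|(H>174))&(S>150)&(w[...,2]>.105)&(w[...,2]<.147)&(np.hypot(w[...,0]-.54,w[...,1]-.17)<.07);p=w[k]
    print(n,"sp",len(p),np.median(p,0),np.percentile(p,3,axis=0),np.percentile(p,97,axis=0)) if len(p) else 0
    t=p[p[:,2]>.139]; print("top",len(t),t.mean(0) if len(t) else 0)
cv2.imwrite("pics/w2.png",np.vstack(o)[...,::-1][:, :])
cv2.imwrite("pics/w2.png",cv2.resize(np.hstack(o)[...,::-1],(800,300)))
```

```text
[0.48729809 0.17226886 0.17222361]
pin 106 [ 0.53038158 -0.13532126  0.09495831]
dot 0 0
side sp 106 [0.48472866 0.16561677 0.12516436] [0.47899795 0.16251225 0.10752863] [0.49351451 0.17320883 0.14047027]
top 10 [0.48552146 0.16861147 0.14061434]
wrist sp 373 [0.49565718 0.17212153 0.13341975] [0.48781723 0.16519159 0.10926467] [0.49766591 0.17937386 0.1417706 ]
top 121 [0.49259133 0.17228425 0.14082957]
```

View pics/w2.png

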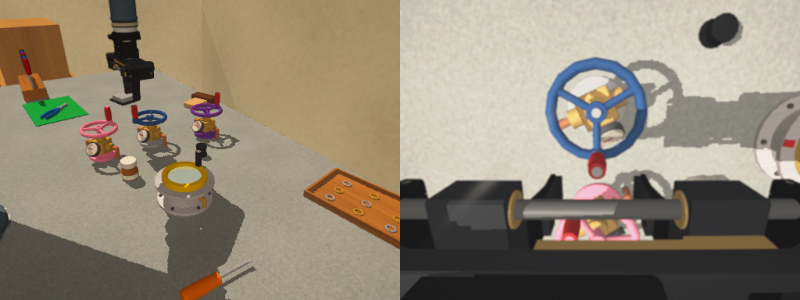

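The left half (side view) shows the pin standing where I left it, at the green mark. The right half (wrist view) shows the red handle at about (597,165), centred between the fingers, with the hub at (596,113). I'll descend and grip.

Call:
arm_command(deltas=[0.3,0.001,0,0.03,0,0.3,0,0,0.037,0,0.3,0,0,0,0,-1,0,0,0,0,-1,0,0,0,0,-1,0,0,0,0,-1,0,0,0,0,-1,0,0,0,0,-1,0,0,0,0,-1,0,0,0,0], newtons=25)

```text
time: 9.55
position: [0.4886, 0.1727, 0.1059]
tool_rot: [1.0, 0.0, 0.0, -0.0]
ft_force: [-0.9, 0.2, 6.0]
grip_width: 0.0184
grip_force: 25.0
```

Run:
```python
from h import *
c=np.array([.5388,.1702]);a=np.deg2rad(177.5)
# cw steps (tool x=+x, tool y=-y), 0.25 rad per row, r=.05
for s in (-1,1):
  for k in range(0,26):
    d=.05*np.array([np.cos(a+s*.25*(k+1))-np.cos(a+s*.25*k),np.sin(a+s*.25*(k+1))-np.sin(a+s*.25*k)]);print(k,"%.4f,%.4f"%(d[0],-d[1]),end="; ")
  print()
```

```text
0 0.0021,-0.0123; 1 0.0051,-0.0114; 2 0.0077,-0.0098; 3 0.0099,-0.0076; 4 0.0115,-0.0049; 5 0.0123,-0.0019; 6 0.0124,0.0012; 7 0.0117,0.0042; 8 0.0103,0.0070; 9 0.0082,0.0093; 10 0.0057,0.0111; 11 0.0028,0.0122; 12 -0.0003,0.0125; 13 -0.0034,0.0120; 14 -0.0063,0.0108; 15 -0.0087,0.0089; 16 -0.0107,0.0065; 17 -0.0119,0.0036; 18 -0.0125,0.0005; 19 -0.0122,-0.0026; 20 -0.0112,-0.0055; 21 -0.0095,-0.0081; 22 -0.0072,-0.0102; 23 -0.0044,-0.0116; 24 -0.0014,-0.0124; 25 0.0017,-0.0124; 
0 0.0010,0.0124; 1 0.0041,0.0118; 2 0.0068,0.0104; 3 0.0092,0.0084; 4 0.0110,0.0059; 5 0.0121,0.0030; 6 0.0125,-0.0001; 7 0.0120,-0.0032; 8 0.0109,-0.0061; 9 0.0090,-0.0086; 10 0.0066,-0.0106; 11 0.0038,-0.0119; 12 0.0008,-0.0124; 13 -0.0024,-0.0122; 14 -0.0053,-0.0113; 15 -0.0079,-0.0096; 16 -0.0101,-0.0074; 17 -0.0116,-0.0046; 18 -0.0124,-0.0016; 19 -0.0124,0.0015; 20 -0.0116,0.0045; 21 -0.0102,0.0072; 22 -0.0080,0.0095; 23 -0.0054,0.0112; 24 -0.0025,0.0122; 25 0.0006,0.0125;
```

Call:
arm_command(deltas=[-1,0.0023,-0.0129,0,0,-1,0.0055,-0.0118,0,0,-1,0.0084,-0.01,0,0,-1,0.0107,-0.0075,0,0,-1,0.0123,-0.0045,0,0,-1,0,0,0,0,-1,0,0,0,0], newtons=40)

```text
time: 10.42
position: [0.5274, 0.2222, 0.106]
tool_rot: [1.0, -0.0, 0.0, -0.002]
ft_force: [-0.9, 8.3, 4.9]
grip_width: 0.0182
grip_force: 40.0
```

Run:
```python
import numpy as np
for s in (-10,15,30):
  n=360//abs(s)
  a=np.deg2rad(102.5 if s<0 else 0)+np.deg2rad(s)*np.arange(n+1)
  if s<0:
    x=.05*np.cos(a);y=.05*np.sin(a);print(s,[(round(float(np.rad2deg(a[i+1])),1),round(float(x[i+1]-x[i]),4),round(float(y[i]-y[i+1]),4)) for i in range(27)])
```

```text
-10 [(92.5, 0.0086, -0.0011), (82.5, 0.0087, 0.0004), (72.5, 0.0085, 0.0019), (62.5, 0.0081, 0.0033), (52.5, 0.0074, 0.0047), (42.5, 0.0064, 0.0059), (32.5, 0.0053, 0.0069), (22.5, 0.004, 0.0077), (12.5, 0.0026, 0.0083), (2.5, 0.0011, 0.0086), (-7.5, -0.0004, 0.0087), (-17.5, -0.0019, 0.0085), (-27.5, -0.0033, 0.0081), (-37.5, -0.0047, 0.0074), (-47.5, -0.0059, 0.0064), (-57.5, -0.0069, 0.0053), (-67.5, -0.0077, 0.004), (-77.5, -0.0083, 0.0026), (-87.5, -0.0086, 0.0011), (-97.5, -0.0087, -0.0004), (-107.5, -0.0085, -0.0019), (-117.5, -0.0081, -0.0033), (-127.5, -0.0074, -0.0047), (-137.5, -0.0064, -0.0059), (-147.5, -0.0053, -0.0069), (-157.5, -0.004, -0.0077), (-167.5, -0.0026, -0.0083)]
```

Call:
arm_command(deltas=[-1,0.0086,-0.0031,0,0,-1,0.0087,0.0004,0,0,-1,0,0,0,0])

```text
time: 10.8
position: [0.5455, 0.2231, 0.106]
tool_rot: [1.0, 0.0, 0.001, -0.001]
ft_force: [-0.4, 4.1, 4.2]
grip_width: 0.0181
grip_force: 40.0
```

Call:
arm_command(deltas=[-1,0.0085,0.0019,0,0,-1,0.0081,0.0033,0,0,-1,0,0,0,0])

```text
time: 11.18
position: [0.5627, 0.2174, 0.106]
tool_rot: [1.0, 0.0, 0.001, -0.001]
ft_force: [1.5, 3.1, 4.9]
grip_width: 0.0176
grip_force: 40.0
```

Call:
arm_command(deltas=[-1,0.0074,0.0047,0,0,-1,0.0064,0.0059,0,0,-1,0,0,0,0])

```text
time: 11.55
position: [0.5765, 0.2062, 0.106]
tool_rot: [1.0, 0.0, 0.001, -0.0]
ft_force: [1.4, 2.2, 4.9]
grip_width: 0.0183
grip_force: 40.0
```

Call:
arm_command(deltas=[-1,0.0053,0.0069,0,0,-1,0.004,0.0077,0,0,-1,0,0,0,0])

```text
time: 11.92
position: [0.5838, 0.1947, 0.106]
tool_rot: [1.0, -0.001, -0.0, -0.003]
ft_force: [-1.4, 11.2, 6.4]
grip_width: 0.0178
grip_force: 40.0
```

Call:
arm_command(deltas=[-1,0.0015,0.004,0,0,-1,0,0,0,0,-1,0,0,0,0])

```text
time: 12.3
position: [0.5839, 0.1945, 0.106]
tool_rot: [1.0, -0.001, -0.001, -0.006]
ft_force: [-3.2, 20.3, 6.1]
grip_width: 0.0182
grip_force: 40.0
```

The wheel is shut: it stopped at 25° and the force rose to 20 N with no movement. Now I'll open it two turns.

Call:
arm_command(deltas=[-1,-0.002,-0.006,0,0,-1,-0.007,-0.011,0,0,-1,-0.0096,-0.0088,0,0,-1,-0.0116,-0.006,0,0,-1,-0.0127,-0.0028,0,0,-1,-0.013,0.0006,0,0,-1,-0.0125,0.0039,0,0,-1,0,0,0,0])

```text
time: 13.3
position: [0.5145, 0.2175, 0.1059]
tool_rot: [1.0, 0.001, -0.002, 0.0]
ft_force: [-1.2, 0.5, 8.5]
grip_width: 0.0182
grip_force: 40.0
```

Call:
arm_command(deltas=[-1,-0.011,0.007,0,0,-1,-0.0088,0.0096,0,0,-1,-0.006,0.0116,0,0,-1,-0.0028,0.0127,0,0,-1,0.0006,0.013,0,0,-1,0.0039,0.0125,0,0,-1,0,0,0,0])

```text
time: 14.18
position: [0.494, 0.1509, 0.1059]
tool_rot: [1.0, -0.0, 0.001, -0.0]
ft_force: [4.2, -1.6, 5.2]
grip_width: 0.0182
grip_force: 40.0
```

Call:
arm_command(deltas=[-1,0.007,0.011,0,0,-1,0.0096,0.0088,0,0,-1,0.0116,0.006,0,0,-1,0.0127,0.0028,0,0,-1,0.013,-0.0006,0,0,-1,0.0125,-0.0039,0,0,-1,0.011,-0.007,0,0,-1,0.0088,-0.0096,0,0,-1,0.006,-0.0116,0,0,-1,0.0028,-0.0127,0,0,-1,-0.0006,-0.013,0,0,-1,-0.0039,-0.0125,0,0])

```text
time: 15.68
position: [0.5847, 0.193, 0.106]
tool_rot: [1.0, 0.0, 0.001, 0.001]
ft_force: [3.4, -2.7, 4.7]
grip_width: 0.0179
grip_force: 40.0
```

Call:
arm_command(deltas=[-1,0,0,0,0,-1,-0.007,-0.011,0,0,-1,-0.0096,-0.0088,0,0,-1,-0.0116,-0.006,0,0,-1,-0.0127,-0.0028,0,0,-1,-0.013,0.0006,0,0,-1,-0.0125,0.0039,0,0,-1,0,0,0,0])

```text
time: 16.68
position: [0.5144, 0.2175, 0.1059]
tool_rot: [1.0, 0.001, -0.002, 0.0]
ft_force: [-0.9, 0.2, 9.2]
grip_width: 0.0179
grip_force: 40.0
```

Call:
arm_command(deltas=[-1,-0.011,0.007,0,0,-1,-0.0088,0.0096,0,0,-1,-0.006,0.0116,0,0,-1,-0.0028,0.0127,0,0,-1,0.0006,0.013,0,0,-1,0.0039,0.0125,0,0,-1,0.007,0.011,0,0,-1,0.0096,0.0088,0,0,-1,0.0116,0.006,0,0,-1,0,0,0,0])

```text
time: 17.92
position: [0.5215, 0.1265, 0.1059]
tool_rot: [1.0, -0.0, -0.0, -0.001]
ft_force: [3.1, 4.3, 7.2]
grip_width: 0.0181
grip_force: 40.0
```

Call:
arm_command(deltas=[-1,0.0127,0.0028,0,0,-1,0.013,-0.0006,0,0,-1,0.0125,-0.0039,0,0,-1,0.011,-0.007,0,0,-1,0.0088,-0.0096,0,0,-1,0.006,-0.0116,0,0,-1,0.0028,-0.0127,0,0,-1,-0.0006,-0.013,0,0,-1,-0.0039,-0.0125,0,0,-1,0,0,0,0,-1,0,0,0,0,-1,0,0,0,0])

```text
time: 19.42
position: [0.5838, 0.1948, 0.106]
tool_rot: [1.0, 0.0, 0.0, -0.001]
ft_force: [4.5, 3.4, 6.2]
grip_width: 0.0179
grip_force: 40.0
```

Run:
```python
from h import *
o=[grab(n)[0] for n in("scene","side")]
cv2.imwrite("pics/end.png",cv2.resize(np.hstack(o)[...,::-1],(800,300)))
```

```text
(no output)
```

View pics/end.png

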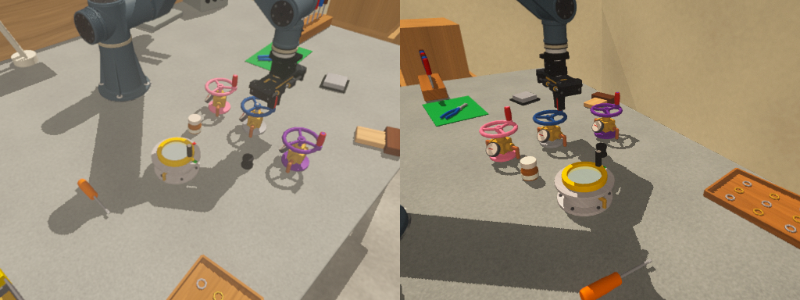

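The gripper holds the blue wheel's handle at about (275,100) in the left half. The pin is at the green mark near (190,150), and the jar, loupe and screwdriver are undisturbed. Handing in.

```bash
python3 -c "
from rig import order,status
s=status.get_obs();print(s['position'],s['grip_force']);print(order.hand_in())"
```

```text
[0.58378768 0.19484375 0.10598084] 39.99533105047931
the job is handed in; nothing more can be done
None
```

The job is handed in, with no verdict returned: the collar is locked on its stop, the blue wheel was shut and then opened two full turns, and the gripper still holds the red handle at 40 N.

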